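# Lock the ribbon carousel at home

## Task

Lock the ribbon carousel in its home position: stand the lock pin upright in the guide hole of the carousel's bracket, and turn the carousel by its tall post, the shorter way round, until the notch in its rim comes under the pin and the pin drops fully home. Stop as soon as it has dropped, without forcing the carousel against the pin, let go, and leave the other things on the table where they are.

Things in the scene. Friction and masses are not known exactly. Their poses are not given: they have to be found in the camera images.
- stand: Fixed round black base of the carousel, 122 mm in radius, 26 mm high, with a steel bracket on its rim. Origin on the table on the carousel's axis; its x axis points from the axis to the bracket. The bracket's column stands 133 to 155 mm from the axis (40 mm wide, top at 76 mm); its arm reaches in over the carousel's rim from 46 to 74 mm above the table (36 mm wide) and ends 82 mm from the axis.
- guide (a point): Centre of the mouth (top) of the vertical guide hole in the bracket's arm, 100 mm from the carousel's axis, 74 mm above the table. The hole is 15 mm in diameter with a 4.5 mm chamfer, 28 mm long and open below; the top of the carousel's rim passes 6 mm under it.
- carousel: Turntable with five fixed ribbon spools on wood (within 80 mm of the axis, tops at most 76 mm above the table), a centre stud (top at 95 mm) and a flat aluminium rim from 84 to 116 mm from the axis. Rim and turntable tops are 40 mm above the table. Origin on the axis, 28 mm above the table, z up; at home its x axis agrees with the stand's.
- notch_nominal (a point): Where the notch nominally is: on the carousel's +x axis, 100 mm from the axis, level with the rim's top. The one notch is radial, 17 mm wide, right through the rim. The rim is clamped on by hand and sits up to 0.12 rad (12 mm) off this point either way, so the notch's true place must be felt or seen.
- turn (a joint): Angle of the carousel against the stand about the vertical, rad, anticlockwise from above positive. No stops: 0 and 2 pi are both home (nominal notch under the guide). It starts from 0.9 to 5.38: from below pi the shorter way is down to 0, from above pi up to 2 pi (within 0.3 of pi either counts). Stays where left; takes 2 to 3 N on the post to turn.
- post_top (a point): Top of the tall upright steel post by which the carousel is turned: 18 mm in diameter (a 23 mm black ball on top), standing on the carousel 55 mm from the axis on the side away from the notch (the carousel's -x side), from 40 to 140 mm above the table.
- pin: Loose steel lock pin, 110 g: round shank 12 mm in diameter and 66 mm long with a chamfered foot, topped by a round head 22 mm in diameter and 22 mm high. Origin at the centre of its foot, z along it up to the head. It starts upright in the holder, foot 6 mm above the table. In the guide it rests on the rim with its foot at 40 mm; home, its foot is in the notch and stands on the base at 26 mm.
- holder: Fixed wooden block, 50 x 50 x 30 mm, with a 16 mm hole 24 mm deep in which the pin stands at the start. Origin at the centre of its underside. It may be on either side of the table.
- foam: Bystander: dark green block 110 x 75 x 60 mm. Origin: centre of underside.
- spool_wide: Bystander: loose ribbon spool, 68 mm in diameter, 45 mm high. Origin: centre of underside.
- spool_thin: Bystander: loose ribbon spool, 60 mm in diameter, 22 mm high. Origin: centre of underside.
- gluegun: Bystander: glue gun lying on its side, about 200 x 90 x 34 mm. Origin: underside of its barrel, x towards the nozzle.
- tape: Bystander: roll of clear tape, 70 mm in diameter, 25 mm high. Origin: centre of underside.
- pot: Bystander: terracotta cup, 84 mm across, 75 mm high. Origin: centre of underside.
- mister: Bystander: green bottle, 60 mm across, 150 mm high. Origin: centre of underside.
There are look-alikes about, which are no part of the job. What is meant by the pin is not pink or yellow, and is the smaller of those in its own colour.

How it is judged:
By the outcome, as a careful person would: the job done as asked, in the order asked, and still so for the second after the job is handed in, with the robot touching nothing.
It also fails if it takes over 64 s, if anything falls off the work surface, if the arm or the gripper's body presses on something with over 40 N, if the wrist force passes 120 N, or if a joint passes its speed limit or range.

## Robot

A 7-joint arm with a two-finger parallel gripper is mounted at the origin on the work surface. World frame = base frame: x ahead of the robot, y to its left, z up, the work surface at z = 0. Lengths are in mm, angles in rad, forces in N, time in s.
With the tool pointing down it reaches from about 400 to 875 mm from the base axis. Payload 19.3 kg.
Tool frame: the origin (TCP) lies at the very end of the fingers, on their centre line; the grasp point (between the pads) lies 19 mm behind it (grip_point_offset is the z of the grasp point in the tool frame, in mm); z points along the fingers, y is the line along which they close (so a half turn about z gives the same grasp; the last joint's range is limited). The gripper opens to 85 mm and grips with 20 to 120 N. Pads are 22 mm wide; open, the fingers measure 114 mm over their backs; the gripper's body (76 mm by 85 mm) begins 54 mm behind the grasp point. The pads swing forward as they close: fully open they stand 13 mm farther back than shut.
Start: joints at [1.236, 0.521, -0.036, 1.599, 0.021, 1.021, -0.113], TCP at [163.545, -603.215, 231.291] pointing down, gripper open.
Joint ranges: [-2.91, 2.91], [-0.3, 2.13], [-1.5, 1.42], [0.17, 2.43], [-1.26, 4.41], [0.16, 1.93], [-2.52, 2.52]. Speed limits (rad/s): [1.89, 1.89, 2.39, 2.39, 3.01, 3.01, 3.01].

## Interface

Orientations are given as a 3x3 rotation matrix whose columns are the frame's x, y, z axes.
In Python, from workcell import movep, movel, goto_joints, open_gripper, clamp, wait, inverse_kinematics, read_state, camera, PlanningError, finish_job, grip_point_offset gives the robot as it stands. Calls block until the motion is done:
- movep(position, orientation): joint-space move of the TCP to a pose.
- movel(position, frame=None, max_speed=150, guard=None): straight line of the TCP; frame=None keeps the orientation; max_speed is the mean speed in mm/s. With guard (N) it stops when the force on the tool has changed by that much, and returns True; else False.
- goto_joints(angles): joint-space move.
- open_gripper() and clamp(): open the fingers fully, or close them until they stop; the grip force is fixed at half the most.
- wait(seconds).
- inverse_kinematics(position, orientation): joint angles nearest the present ones, or None.
- read_state(): the state.
- camera(name): name is "scene" or "side" or "wrist"; returns a dict with "image" (420x560x3 uint8, blue, green, red), "range_z" (420x560 float32, mm along the optical axis (not along the pixel's ray), 0 where there is no reading), "fx", "fy", "cx", "cy" (pixels), "cam_to_world" (4x4, takes a point from camera to world coordinates). Camera axes: x right, y up, looking along -z (the intrinsics and any distortion apply to the point x, -y, -z); pixel columns grow to the right and rows downward; lengths in mm; the calibration is good to about 2 mm. A picture is of the moment at which its call begins.
A pose or a line that the arm cannot do raises PlanningError and nothing moves.
- finish_job(): hands the job in; it is judged then, once.
The state is a dict: "time": time; "qpos": joint angles; "qvel": joint speeds; "joint_efforts": joint torques, N m; "eef_pos": TCP position; "tool_rot": TCP orientation; "ft_force": force on the tool from outside, world axes, zero at the start; "torque": the same for the moment, N m; "finger_gap": finger opening in mm; "gripper_force": force on a finger pad.
Only numpy, scipy, OpenCV 4.12 (cv2) and the standard library are available. Lean on these libraries where they do the work, as an engineer would, in place of code of your own. Each camera call takes 0.05 s, during which the arm holds its last target. There are 200 camera calls.

## Working session

There is one attempt and no reset: what is moved stays moved. The work goes in short steps, each a Python script; the robot and the scene stay as the last script left them, time stands still between calls to the robot, and variables do not carry over. Pictures are saved under pics/ and viewed, at most 10 in all, crops included, and the job is handed in when it is done.

```bash
ls; mkdir -p pics
cat > h.py <<'E'
import numpy as np, cv2
from workcell import *
def px(c,u,v,z):
    """pixel -> world on plane z"""
    T=np.array(c["cam_to_world"]); d=T[:3,:3]@np.array([(u-c["cx"])/c["fx"],-(v-c["cy"])/c["fy"],-1]); o=T[:3,3]
    return o+d*(z-o[2])/d[2]
def cloud(c):
    T=np.array(c["cam_to_world"]); r=c["range_z"]; v,u=np.mgrid[:r.shape[0],:r.shape[1]]
    P=np.stack([(u-c["cx"])/c["fx"]*r,-(v-c["cy"])/c["fy"]*r,-r],-1)
    return P@T[:3,:3].T+T[:3,3]
def down(a):
    """tool down, finger (y) axis at angle a"""
    y=np.array([np.cos(a),np.sin(a),0]); z=np.array([0,0,-1.]); return np.stack([np.cross(y,z),y,z],1)
def proj(c,p):
    T=np.array(c["cam_to_world"]); q=T[:3,:3].T@(np.array(p)-T[:3,3]); return c["cx"]-q[0]/q[2]*c["fx"], c["cy"]+q[1]/q[2]*c["fy"]
E
python3 - <<'E'
from h import *
for n in ("scene","side"):
    c=camera(n); cv2.imwrite(f"pics/{n}0.png",c["image"]); print(n,{k:v for k,v in c.items() if k not in("image","range_z")}, (c["range_z"]>0).mean())
    np.save(n+"0.npy",c,allow_pickle=True)
s=read_state(); print(s["time"],s["tool_rot"],grip_point_offset)
E
```

```text
pics
scene {'fx': 431.97223083991224, 'fy': 431.97223083991224, 'cx': 277.0182624447374, 'cy': 211.14707539547686, 'cam_to_world': array([[-8.29234032e-01, -3.50600126e-01,  4.35259086e-01,
         1.02216154e+03],
       [ 5.58813609e-01, -5.06285389e-01,  6.56812344e-01,
         7.55088240e+02],
       [-9.91317483e-03,  7.87879849e-01,  6.15749196e-01,
         8.08611324e+02],
       [ 0.00000000e+00,  0.00000000e+00,  0.00000000e+00,
         1.00000000e+00]])} 0.9957865646258504
side {'fx': 461.1209369223466, 'fy': 461.1209369223466, 'cx': 277.71390843157144, 'cy': 206.5679776434043, 'cam_to_world': array([[-8.40976524e-01,  3.69701454e-01, -3.95068755e-01,
        -7.45896162e+01],
       [-5.41011869e-01, -5.63706050e-01,  6.24132715e-01,
         9.21020830e+02],
       [ 8.04012429e-03,  7.38617847e-01,  6.74076429e-01,
         1.11840541e+03],
       [ 0.00000000e+00,  0.00000000e+00,  0.00000000e+00,
         1.00000000e+00]])} 0.9960289115646258
0.1 [[ 9.65142258e-01  2.61725617e-01 -3.52127861e-04]
 [ 2.61725838e-01 -9.65141790e-01  9.54114608e-04]
 [-9.01370801e-05 -1.01301729e-03 -9.99999483e-01]] -18.700000000000003
```

View pics/scene0.png

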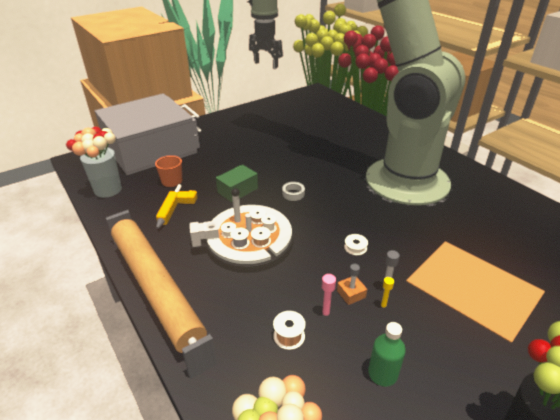

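View pics/side0.png

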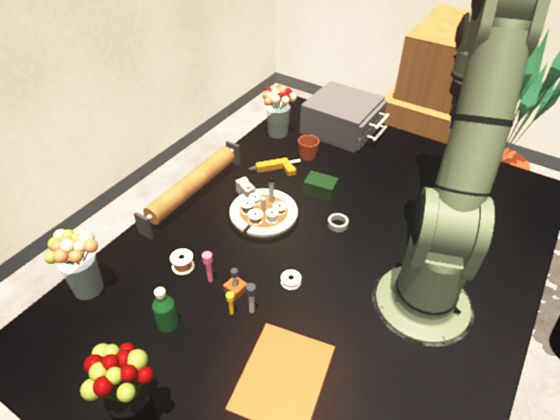

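The scene view shows the carousel at (248,235), the bracket at (205,232), the post at (237,205), and the pin in its wooden holder at (354,280). The side view shows the carousel at (264,212) and a notch near (247,230). Next: measure them.

Run:
```python
from h import *
from scipy.optimize import least_squares
ims=[]
for n,(u,v) in (("scene",(248,235)),("side",(264,212))):
    c=np.load(n+"0.npy",allow_pickle=True).item(); im=c["image"]; P=cloud(c)
    x0=px(c,u,v,40)[:2]; r0=np.hypot(*(P[...,:2]-x0).transpose(2,0,1))
    # rim pts: bright, low-sat, z 36..44
    hsv=cv2.cvtColor(im,cv2.COLOR_BGR2HSV)
    m=(abs(P[...,2]-40)<5)&(r0<150)&(hsv[...,1]<60)&(hsv[...,2]>90)
    q=P[m][:,:2]
    # outer edge circle: fit mean-radius via annulus: use least squares on centre with r within [84,116]
    f=lambda p:(lambda r: np.maximum(0,r-116)+np.maximum(0,84-r))(np.hypot(*(q-p).T))
    s=least_squares(f,x0,loss="soft_l1").x; print(n,"axis",s,"x0",x0,m.sum())
    z=P[...,2]; d=np.hypot(*(P[...,:2]-s).transpose(2,0,1))
    b=(z>60)&(z<90)&(d>95)&(d<165); print(" bracket",P[b].mean(0),b.sum(), np.arctan2(*(P[b][:,:2].mean(0)-s)[::-1]))
    p=(z>105)&(d<80); print(" post",P[p].mean(0),p.sum(),P[p][:,2].max(),d[p].mean(), np.arctan2(*(P[p][:,:2].mean(0)-s)[::-1]))
    # dark gap in rim at r 100
    a=np.linspace(-np.pi,np.pi,181)
    val=[np.mean([im[int(round(t[1])),int(round(t[0]))].mean() for t in [proj(c,[s[0]+r*np.cos(k),s[1]+r*np.sin(k),40]) for r in (95,100,105)]]) for k in a]
    print(" dark",[(round(k,2),int(v)) for k,v in zip(a,val) if v<110])
    hu=(354,286) if n=="scene" else (235,284)
    h0=px(c,*hu,30)[:2]; d=np.hypot(*(P[...,:2]-h0).transpose(2,0,1))
    t=(z>85)&(d<35); print(" pin head",P[t].mean(0),t.sum(),P[t][:,2].max() if t.any() else 0)
    ht=(abs(z-30)<4)&(d<45)&(hsv[...,1]>100); rr=cv2.minAreaRect(P[ht][:,:2].astype(np.float32)); print(" holder",rr,P[ht].mean(0))
    for nm,m2 in (("obj>8mm near",(z>15)&(z<250)),):
        g=cv2.connectedComponentsWithStats(m2.astype(np.uint8)); 
        for i in range(1,g[0]):
            if g[2][i,4]>60:
                Q=P[g[1]==i]
                if 200<Q[:,0].mean()<1000 and abs(Q[:,1].mean())<600: print("  ",Q.mean(0).round(),Q.max(0).round(),Q.min(0).round(),g[2][i,4])
    cr=im[int(v)-70:int(v)+80,int(u)-70:int(u)+160] if n=="scene" else im[v-70:v+120,u-75:u+75]
    ims.append(cv2.resize(cr,(400,int(400*cr.shape[0]/cr.shape[1])),interpolation=cv2.INTER_CUBIC))
H=max(i.shape[0] for i in ims)
cv2.imwrite("pics/crop.png",np.hstack([cv2.copyMakeBorder(i,0,H-i.shape[0],0,0,cv2.BORDER_CONSTANT) for i in ims]))
```

```text
scene axis [590.64955523 -37.64856238] x0 [601.79362712 -22.63314192] 1635
 bracket [707.71959312 -81.76754964  71.44791614] 299 -0.36040015361032673
 post [596.79456675 -85.7779731  130.12124444] 107 151.36226213340967 48.78129202285393 -1.4438065393307056
 dark [(np.float64(1.57), 75), (np.float64(1.61), 81)]
 pin head [487.43389411 269.36707245  91.82549749] 73 97.18505940787168
 holder ((485.5921325683594, 267.9497985839844), (53.860374450683594, 51.20255661010742), 82.19513702392578) [488.76842358 270.72930728  29.61146539]
   [ 694. -578.  110.] [ 915. -394.  213.] [ 442. -835.   15.] 8109
   [598. -53.  48.] [746.  87. 151.] [ 435. -315.   15.] 5892
   [ 361. -146.   22.] [ 396. -113.   28.] [ 325. -186.   15.] 178
   [ 706. -286.   28.] [ 787. -217.   39.] [ 624. -378.   15.] 582
   [880.  67.  81.] [911. 256.  99.] [ 841. -251.   15.] 5466
   [365. 151.  22.] [393. 180.  26.] [331. 118.  17.] 272
   [425. 320.  82.] [459. 350. 118.] [387. 288.  15.] 445
   [490. 272.  41.] [514. 296.  97.] [458. 238.  15.] 556
   [577. 283.  87.] [588. 294. 120.] [559. 266.  15.] 342
   [683
[... 742 characters left out ...]
] [ 774. -569.   15.] 1154
   [862.  39.  76.] [911. 256. 100.] [ 837. -252.   15.] 2522
   [ 702. -289.   27.] [ 786. -219.   40.] [ 623. -377.   15.] 388
   [ 489. -255.   49.] [ 556. -217.   66.] [ 434. -316.   15.] 693
   [587. -21.  47.] [745.  87. 150.] [ 469. -152.   15.] 3193
   [ 359. -147.   22.] [ 394. -112.   32.] [ 324. -183.   15.] 158
   [840. 512. 150.] [934. 571. 227.] [791. 438.  15.] 2666
   [678. 286.  40.] [718. 318.  50.] [646. 246.  15.] 365
   [570. 283.  86.] [588. 295. 122.] [558. 265.  15.] 194
   [451. 295.  60.] [515. 351. 119.] [388. 242.  16.] 645
   [365. 150.  21.] [396. 180.  27.] [335. 118.  15.] 251
   [563. 474.  87.] [599. 497. 153.] [544. 439.  15.] 790
```

View pics/crop.png

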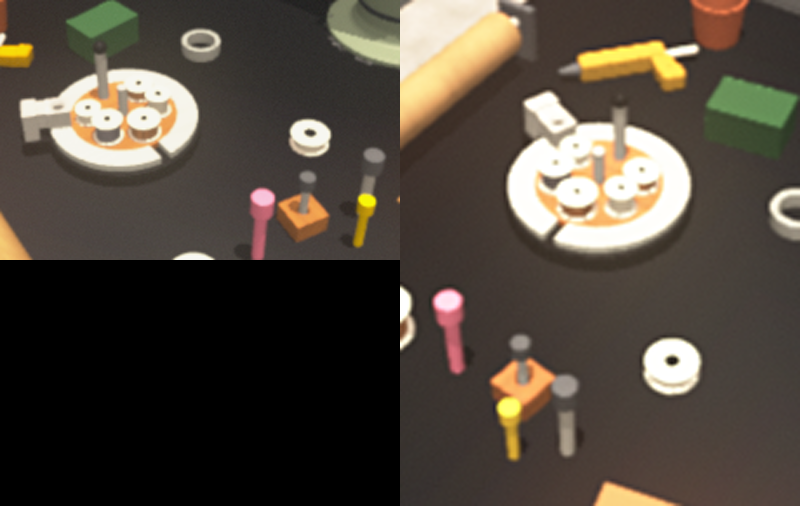

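The crop confirms the short grey pin in the orange holder. The taller grey, pink and yellow ones are look-alikes. The notch is at about 1.6 rad world, roughly opposite the post, and the bracket is at about -0.37, so turn is about 1.98 and the carousel goes clockwise to home. Now I'll hover over the pin.

Run:
```python
from h import *
h=np.array([486,269.])
D=[]
for n in ("scene","side"):
    c=np.load(n+"0.npy",allow_pickle=True).item(); P=cloud(c); z=P[...,2]
    m=(z>50)&(z<130)&(np.hypot(*(P[...,:2]-h).transpose(2,0,1))<140); g=cv2.connectedComponentsWithStats(m.astype(np.uint8))
    for i in range(1,g[0]):
        if g[2][i,4]>20: Q=P[g[1]==i]; print(n,Q.mean(0).round(),Q.max(0).round(),Q.min(0).round(),c["image"][g[1]==i].mean(0).round()); D+=list(Q[:,:2][np.hypot(*(Q[:,:2]-h).T)>25])
D=np.array(D); best=[]
for a in np.arange(0,np.pi,.1):
    e=np.array([np.cos(a),np.sin(a)]); pts=[h+s*e for s in (-55,-45,45,55)]
    best.append((min(np.hypot(*(D-p).T).min() for p in pts),a))
best.sort(reverse=True); print(best[:5]); a=best[0][1]
for k in (a,a-np.pi):
    for p in ([486,269,64],[684,-74,120]):
        q=inverse_kinematics(p,down(k)); print(k,p,None if q is None else np.round(q,2))
```

```text
scene [421. 317.  91.] [459. 350. 118.] [387. 288.  50.] [ 69. 129. 142.]
scene [489. 270.  82.] [496. 279.  97.] [477. 257.  51.] [ 97. 105. 115.]
scene [577. 283. 100.] [588. 294. 120.] [559. 266.  50.] [142. 127. 201.]
side [570. 283. 100.] [588. 295. 122.] [558. 265.  51.] [158. 145. 219.]
side [484. 271.  83.] [497. 280.  97.] [474. 259.  51.] [102. 112. 124.]
side [400. 306.  99.] [419. 318. 119.] [388. 287.  52.] [104. 113. 124.]
side [446. 342.  79.] [459. 351.  94.] [438. 329.  50.] [ 81. 209. 229.]
[(np.float64(53.90449396439722), np.float64(1.1)), (np.float64(53.19892989531103), np.float64(1.0)), (np.float64(49.072862316364436), np.float64(1.2000000000000002)), (np.float64(47.73692539349173), np.float64(0.9)), (np.float64(43.57604075674674), np.float64(1.3))]
1.1 [486, 269, 64] [ 0.09  0.9  -1.06  1.87  0.96  0.99 -0.32]
1.1 [684, -74, 120] [ 0.49  0.86 -0.8   1.48  0.67  1.09  0.64]
-2.041592653589793 [486, 269, 64] [-0.88  0.69  0.38  1.92 -0.43  0.61 -2.27]
-2.041592653589793 [684, -74, 120] [ 0.03  0.74 -0.02  1.51  0.01  0.9  -2.03]
```

Run:
```python
from h import *
movep([486,269,190],down(1.1))
c=camera("wrist"); np.save("w1.npy",c,allow_pickle=True); cv2.imwrite("pics/w1.png",c["image"])
s=read_state(); print(s["time"],s["qpos"].round(2) if hasattr(s["qpos"],"round") else s["qpos"])
print(c["cam_to_world"],c["fx"],c["cx"],c["cy"], proj(c,[486,269,94]))
P=cloud(c); m=(P[...,2]>85)&(P[...,2]<105)&(np.hypot(P[...,0]-486,P[...,1]-269)<25); Q=P[m]; print(m.sum(),Q.mean(0) if m.any() else 0, cv2.minEnclosingCircle(Q[:,:2].astype(np.float32)) if m.any() else 0)
```

```text
3.4 [ 0.2   0.79 -1.27  1.79  0.81  1.2  -0.21]
[[ 4.55733212e-01 -8.48562246e-01 -2.68792399e-01  4.16931792e+02]
 [ 8.90116419e-01  4.34461688e-01  1.37607422e-01  3.04109586e+02]
 [ 1.15360850e-05 -3.01968801e-01  9.53317808e-01  3.31692679e+02]
 [ 0.00000000e+00  0.00000000e+00  0.00000000e+00  1.00000000e+00]] 296.0910445591655 279.0791107331399 209.95335369544887 (np.float64(279.34242032903103), np.float64(212.42480103549133))
519 [483.11987123 267.65378477  92.47512219] ((484.0274353027344, 267.2612609863281), 10.935526847839355)
```

View pics/w1.png

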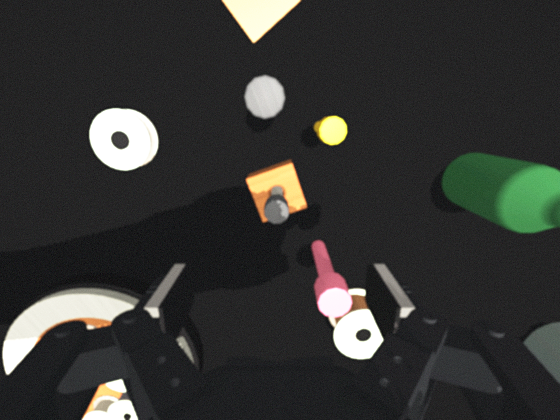

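The wrist view shows the pin's head at (277,210), with the fingers clear of the look-alikes. Next I'll grasp it, lift it, and look at the guide from close by.

Run:
```python
from h import *
p=np.array([484.2,267.6])
movel([*p,110],max_speed=250); print(movel([*p,65],max_speed=90,guard=8))
clamp(); s=read_state(); print(s["finger_gap"],s["gripper_force"],s["eef_pos"])
movel([*p,180],max_speed=180)
movep([728,-98,180],down(1.1))
c=camera("wrist"); np.save("w2.npy",c,allow_pickle=True); cv2.imwrite("pics/w2.png",c["image"])
s=read_state(); print(s["time"],s["finger_gap"],proj(c,[684,-74,74]))
P=cloud(c); A=np.array([591.2,-37.5]); d=P[...,:2]-A; r=np.hypot(d[...,0],d[...,1])
m=(abs(P[...,2]-74)<6)&(r<165)&(r>75); Q=P[m]; print(m.sum(), cv2.minAreaRect(Q[:,:2].astype(np.float32)), np.median(Q[:,2]))
```

```text
False
20.39360988343968 58.38918149471283 [484.30188102 267.5942253   65.26337599]
7.5917 20.55009398886983 (np.float64(278.708775741803), np.float64(152.84155329906395))
3488 ((675.9240112304688, -61.461212158203125), (61.71625518798828, 145.07835388183594), 43.80672836303711) 73.42066467424442
```

View pics/w2.png

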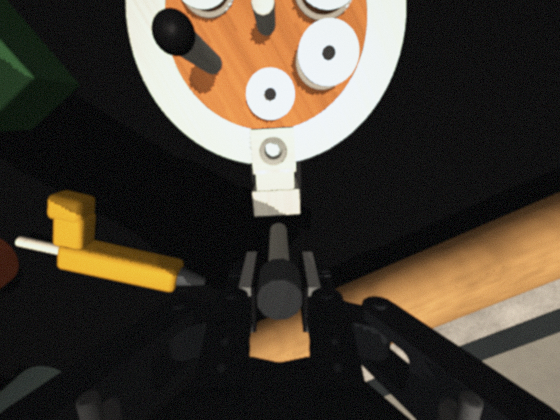

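The wrist view shows the guide mouth at about (273,150), the post ball at (173,32), and the pin held straight in the fingers. Next I'll refine the mouth's centre and the pin tip, then insert.

Run:
```python
from h import *
c=np.load("w2.npy",allow_pickle=True).item(); g=cv2.cvtColor(c["image"],cv2.COLOR_BGR2GRAY)
sub=g[132:168,252:296]; print(np.median(sub))
big=cv2.resize(sub,None,fx=6,fy=6,interpolation=cv2.INTER_CUBIC)
print(cv2.HoughCircles(cv2.GaussianBlur(big,(9,9),0),cv2.HOUGH_GRADIENT,1,20,param1=80,param2=15,minRadius=40,maxRadius=110))
for t in (130,150,170,190):
    m=(sub<t).astype(np.uint8); n=cv2.connectedComponentsWithStats(m)
    for i in range(1,n[0]):
        if n[2][i,4]>30: 
            ys,xs=np.where(n[1]==i); (x,y),r=cv2.minEnclosingCircle(np.stack([xs,ys],1).astype(np.float32)); print(t,n[2][i,4],x+252,y+132,r,px(c,x+252,y+132,74).round(1))
# expected radius px of 12mm
print(np.hypot(*(np.array(proj(c,[684,-74,74]))-proj(c,[696,-74,74]))))
# axis from stud/rim: circle fit on rim outer points
P=cloud(c);hsv=cv2.cvtColor(c["image"],cv2.COLOR_BGR2HSV)
m=(abs(P[...,2]-40)<4)&(hsv[...,1]<60)&(hsv[...,2]>120); q=P[m][:,:2]; q=q[np.hypot(*(q-[591,-37.5]).T)<130]
from scipy.optimize import least_squares
f=lambda p:(lambda r: np.maximum(0,r-116)+np.maximum(0,84-r))(np.hypot(*(q-p).T))
A=least_squares(f,[591,-37.5],loss="soft_l1").x; print("axis",A)
m=(P[...,2]>122)&(P[...,2]<150)&(np.hypot(*(P[...,:2]-A).transpose(2,0,1))<90); print("post",P[m].mean(0),m.sum())
# tip of held pin: foot expected at z =
print("foot proj",proj(c,[728,-98,180+19-84+6]))
cv2.imwrite("pics/z.png",np.hstack([cv2.resize(g[132:168,252:296],(528,432),interpolation=cv2.INTER_CUBIC),cv2.resize(g[215:260,257:303],(264,432))]))
```

```text
240.0
[[[127.5  99.5  45.8]]]
130 40 272.5 153.0 7.566473007202148 [681.8 -78.6  74. ]
150 55 273.0 152.5 8.139510154724121 [681.6 -78.1  74. ]
170 91 272.86111068725586 151.0 9.355274200439453 [680.5 -77.6  74. ]
190 322 273.4021739959717 150.43478202819824 13.621644020080566 [680.3 -77.   74. ]
14.438125058046023
axis [586.58450928 -38.12526359]
post [595.23003918 -90.97519229 143.85761784] 1713
foot proj (np.float64(276.67593547978055), np.float64(230.0944043859902))
```

View pics/z.png

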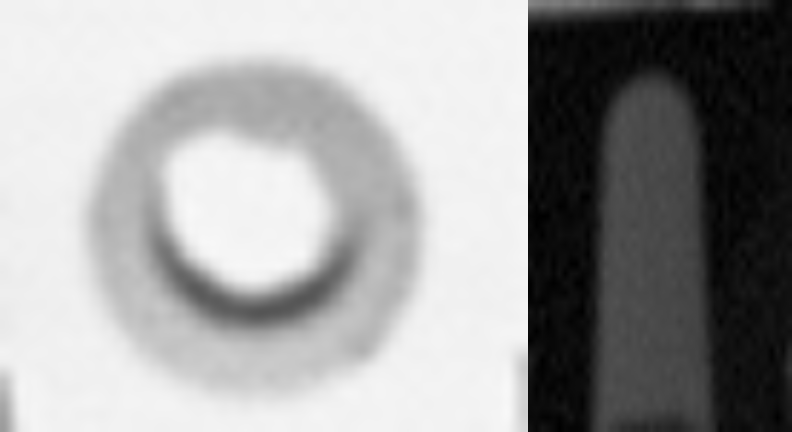

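Run:
```python
from h import *
p=np.array([679.8,-78.0])
movel([*p,142],max_speed=150); wait(.1)
f0=read_state()["ft_force"]
for k in range(6):
    hit=movel([*p,101],max_speed=50,guard=6); s=read_state(); f=s["ft_force"]-f0; print(hit,s["eef_pos"].round(1),f.round(1),round(s["time"],2))
    if not hit or s["eef_pos"][2]<102: break
    d=f[:2]; n=np.hypot(*d)
    if n<.5: break
    p=p+d/n*1.2; movel([*p,s["eef_pos"][2]+2],max_speed=40)
```

```text
False [680.  -78.  101.3] [ 1.2 -0.3 -0.2] 9.24
```

The pin slid straight into the guide. Now I'll release it, retreat and check.

Run:
```python
from h import *
open_gripper(); movel([680,-78,215],max_speed=250)
movep([655,-60,240],down(1.1)); clamp()
c=camera("wrist"); np.save("w3.npy",c,allow_pickle=True); cv2.imwrite("pics/w3.png",c["image"])
for n in ("scene","side"):
    c=camera(n); np.save(n+"1.npy",c,allow_pickle=True); P=cloud(c); A=np.array([590,-38])
    m=(P[...,2]>108)&(P[...,2]<160)&(np.hypot(P[...,0]-680,P[...,1]+78)<30); print(n,"pin",P[m].mean(0),m.sum(),np.percentile(P[m][:,2],95) if m.any() else 0)
    m=(P[...,2]>115)&(P[...,2]<160)&(np.hypot(P[...,0]-590,P[...,1]+90)<30); print(n,"post",P[m].mean(0),m.sum())
s=read_state(); print(s["time"],s["eef_pos"],s["finger_gap"])
# IK survey for pushing poses: post angle from -1.51 to -3.6, block behind by d, face = tool x or y along tangent
A=np.array([590,-38.])
for off in (0,np.pi/2,np.pi,-np.pi/2):
    o=[]
    for th in np.arange(-1.4,-3.7,-.45):
        t=np.array([np.sin(th),-np.cos(th)]) # clockwise tangent
        p=A+55*np.array([np.cos(th),np.sin(th)])-t*26; q=inverse_kinematics([*p,105],down(th+off)); o.append(None if q is None else (round(q[0],2),round(q[4],2),round(q[6],2)))
    print(off,o)
```

```text
scene pin [683.12949373 -73.08015154 121.91509746] 80 129.2547212271053
scene post [596.91342002 -85.74514374 135.16559152] 86
side pin [680.22649533 -74.20207395 120.83643076] 44 129.95269697326262
side post [591.8666708  -86.31801682 135.53010241] 53
11.7 [655.00350783 -59.98392669 240.02845653] -0.20116966482693105
0 [(np.float64(0.49), np.float64(0.58), np.float64(-1.82)), (np.float64(0.46), np.float64(0.5), np.float64(-2.2)), (np.float64(-0.45), np.float64(-0.75), np.float64(-1.57)), (np.float64(-0.59), np.float64(-0.94), np.float64(-1.85)), (np.float64(0.87), np.float64(1.13), np.float64(2.15)), (np.float64(0.83), np.float64(1.12), np.float64(1.64))]
1.5707963267948966 [(np.float64(0.66), np.float64(0.84), np.float64(-0.43)), (np.float64(0.66), np.float64(0.77), np.float64(-0.83)), (np.float64(0.63), np.float64(0.7), np.float64(-1.25)), (np.float64(0.57), np.float64(0.62), np.float64(-1.68)), (np.float64(0.47), np.float64(0.54), np.float64(-2.11)), (np.float64(-0.59), np.float64(-0.75), np.float64(-1.42))]
3.141592653589793 [(np.float64(0.76), np.float64(1.05), np.float64(1.02)), (np.float64(0.79), np.float64(0.99), np.float64(0.59)), (np.float64(0.79), np.float64(0.93), np.float64(0.15)), (np.float64(0.76), np.float64(0.87), np.float64(-0.31)), (np.float64(0.69), np.float64(0.8), np.float64(-0.76)), (np.float64(0.59), np.float64(0.73), np.float64(-1.21))]
-1.5707963267948966 [(np.float64(-0.6), np.float64(-1.13), np.float64(-2.02)), (np.float64(0.85), np.float64(1.15), np.float64(2.08)), (np.float64(0.88), np.float64(1.12), np.float64(1.61)), (np.float64(0.86), np.float64(1.06), np.float64(1.14)), (np.float64(0.82), np.float64(1.0), np.float64(0.66)), (np.float64(0.75), np.float64(0.95), np.float64(0.19))]
```

View pics/w3.png

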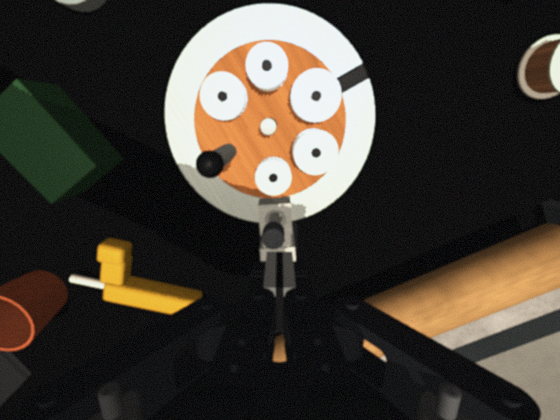

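The pin stands upright in the guide (head at (273,234)). The notch is at (353,77), the ball at (209,163) and the stud at (268,127). Now to compute the geometry.

Run:
```python
from h import *
from scipy.optimize import least_squares
c=np.load("w3.npy",allow_pickle=True).item(); hsv=cv2.cvtColor(c["image"],cv2.COLOR_BGR2HSV); g=hsv[...,2]
m=((hsv[...,1]<70)&(g>110)).astype(np.uint8); m[225:]=0
cs=max(cv2.findContours(m,cv2.RETR_EXTERNAL,cv2.CHAIN_APPROX_NONE)[0],key=cv2.contourArea)[:,0]
W=np.array([px(c,u,v,40)[:2] for u,v in cs if v<190])
s=least_squares(lambda p:np.hypot(*(W-p[:2]).T)-p[2],[590,-38,116],loss="soft_l1").x; print("axis,r",s); A=s[:2]
print("stud",px(c,268,127,95)[:2],"ball",px(c,209,163,128.5)[:2])
# notch: dark along r=100
a=np.linspace(1.2,2.0,161); val=np.array([np.mean([g[int(round(t[1])),int(round(t[0]))] for t in [proj(c,[A[0]+r*np.cos(k),A[1]+r*np.sin(k),40]) for r in (96,100,104,108)]]) for k in a])
dk=a[val<110]; print("notch",dk.min(),dk.max(),dk.mean())
b=px(c,209,163,128.5)[:2]-A; print("post r,ang",np.hypot(*b),np.arctan2(b[1],b[0]))
gd=px(c,273,234,120)[:2]; print("pin head",gd, "guide ang",np.arctan2(-78-A[1],679.8-A[0]),np.hypot(679.8-A[0],-78-A[1]))
```

```text
axis,r [588.64318379 -37.90828577 115.88574788]
stud [589.44389039 -37.91441511] ball [592.31275063 -95.00873661]
notch 1.525 1.665 1.5949999999999998
post r,ang 57.21824191219835 -1.5066194684356604
pin head [678.17412905 -78.10392684] guide ang -0.41434800187788506 99.58368687542267
```

```bash
cat >> h.py <<'E'
A=np.array([588.8,-37.9])
def push_pose(th,d=21.5,z=100):
    """closed fingers behind the post at post angle th, pushing clockwise"""
    t=np.array([np.sin(th),-np.cos(th)]); p=A+55*np.array([np.cos(th),np.sin(th)])-t*d
    return [*p,z],down(th+np.pi)
def head():
    P=cloud(camera("scene")); k=P[np.hypot(P[...,0]-681,P[...,1]+76)<22][:,2]
    return int((k>119).sum()),int(((k>100)&(k<=119)).sum())
E
python3 - <<'E'
from h import *
print(head())
th=-1.507
movep(*push_pose(th,34,230)); movel(push_pose(th,34)[0],max_speed=200)
p,R=push_pose(th,24); movel(p,R,max_speed=60)
f0=read_state()["ft_force"]
for th in np.arange(-1.6,-3.32,-.15):
    p,R=push_pose(th); g=movel(p,R,max_speed=70,guard=20)
    if g: print("guard",th); break
s=read_state(); print(s["time"],th,(s["ft_force"]-f0).round(1),s["qpos"].round(2))
c=camera("wrist"); cv2.imwrite("pics/w4.png",c["image"]); np.save("w4.npy",c,allow_pickle=True)
print(head())
E
```

```text
(397, 32)
17.0083 -3.249999999999999 [-0.3  0.8  0.2] [ 0.68  0.78 -1.01  1.91  0.82  0.94 -0.83]
(52, 32)
```

View pics/w4.png

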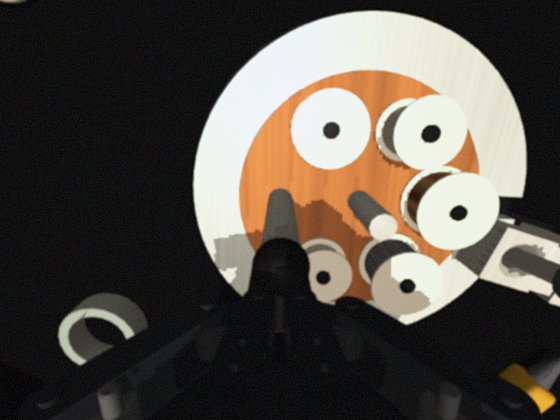

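The post is against the fingers at (280,240), and the notch is closing on the bracket at (500,220). The pin is still up, so I'll use small steps with a check after each.

Run:
```python
from h import *
th=-3.25; log=[]
f0=read_state()["ft_force"]
while th>-3.72:
    th-=.012; p,R=push_pose(th); g=movel(p,R,max_speed=25,guard=8); h=head(); f=(read_state()["ft_force"]-f0).round(1); log.append((round(th,3),h,list(f)))
    if g or h[0]<20: break
print(log[::4],log[-3:],g,read_state()["time"])
```

```text
[(-3.262, (53, 31), [np.float64(-0.5), np.float64(-0.7), np.float64(1.0)]), (-3.31, (51, 33), [np.float64(0.2), np.float64(-3.0), np.float64(-2.2)]), (-3.358, (49, 33), [np.float64(-0.5), np.float64(-4.0), np.float64(-1.1)]), (-3.406, (52, 29), [np.float64(-0.1), np.float64(-3.4), np.float64(-1.7)]), (-3.454, (51, 33), [np.float64(-0.3), np.float64(-1.4), np.float64(-1.1)]), (-3.502, (49, 33), [np.float64(0.9), np.float64(-1.7), np.float64(1.4)])] [(-3.502, (49, 33), [np.float64(0.9), np.float64(-1.7), np.float64(1.4)]), (-3.514, (49, 33), [np.float64(-0.4), np.float64(-1.7), np.float64(0.1)]), (-3.526, (0, 66), [np.float64(-0.7), np.float64(-1.3), np.float64(-0.5)])] False 24.0083
```

The pin dropped at -3.526. I'll back off, retreat and verify.

Run:
```python
from h import *
p,R=push_pose(-3.526,40); movel(p,R,max_speed=80); movel([*p[:2],260],max_speed=200); wait(.3)
for n,k in (("scene",4),("side",4)):
    c=camera(n); P=cloud(c); m=(P[...,2]>80)&(P[...,2]<140)&(np.hypot(P[...,0]-681,P[...,1]+76)<22); print(n,np.percentile(P[m][:,2],[90,98]),m.sum())
    cr=c["image"][150:290,170:340] if n=="scene" else c["image"][140:280,180:350]; cv2.imwrite(f"pics/{n}9.png",cr); 
a=cv2.imread("pics/scene9.png");b=cv2.imread("pics/side9.png"); cv2.imwrite("pics/f.png",cv2.resize(np.hstack([a,b]),(800,330),interpolation=cv2.INTER_CUBIC))
print(read_state()["time"])
```

```text
scene [113.95216113 116.00505448] 97
side [113.76069937 116.19903588] 52
25.7417
```

View pics/f.png

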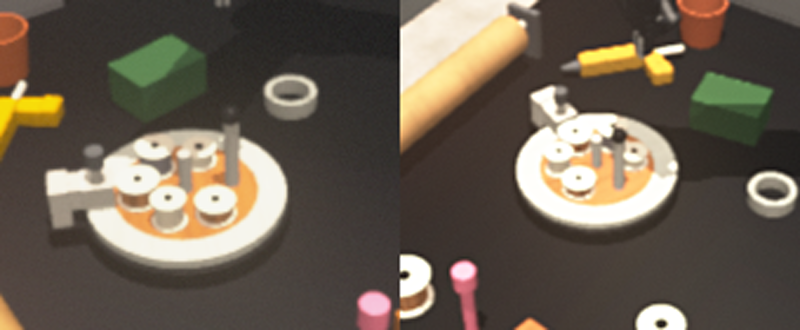

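The pin's head now tops out at about 114 mm, down from about 129, which matches fully home. It stands upright in the bracket, the arm is clear and the bystanders in view haven't moved.

```bash
python3 -c "
from workcell import *
print(finish_job())"
```

```text
the job is handed in; nothing more can be done
None
```

The carousel is locked at home: the pin dropped fully into the notch (head top at about 114 mm), the fingers are clear of everything, and I handed the job in at about 26 s on the robot's clock.

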